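# Load the slide carrier under the dock's leaf spring

### The arm

A 6-joint arm with a two-finger parallel gripper is mounted at the origin on the work surface. World frame = base frame: x ahead of the robot, y to its left, z up, the work surface at z = 0. Lengths are in m, angles in rad, forces in N, time in s.
With the tool pointing down it reaches from about 0.3 to 0.875 m from the base axis. Payload 6.4 kg.
Tool frame: the origin (TCP) lies midway between the tips of the shut fingers; the grasp point (between the pads) lies 19 mm behind it; z points along the fingers, y is the line along which they close (so a half turn about z gives the same grasp; the last joint's range is limited). The gripper opens to 85 mm and grips with 20 to 120 N. Pads are 22 mm wide; open, the fingers measure 114 mm over their backs; the gripper's body (76 mm by 85 mm) begins 54 mm behind the grasp point. The pads swing forward as they close: fully open they stand 13 mm farther back than shut.
Start: joints at [0.948, 0.181, 1.607, -0, 1.354, -0.206], TCP at [0.233, 0.526, 0.231] pointing down, gripper open.
Joint ranges: [-2.99, 2.99], [-0.89, 2.07], [0.3, 2.58], [-1.14, 4.28], [0, 2.63], [-3.12, 3.12]. Speed limits (rad/s): [2.57, 2.57, 3.01, 3.14, 3.14, 3.14].

### API

Orientations are given as a unit quaternion [w, x, y, z].
In Python, from bench import ctrl gives the robot as it stands. The module is installed in compiled form; this text tells all that it offers.
- The arm moves only by the tool move_arm, never from a script. Its argument "plan" is one flat list of numbers, 6 for each row, row after row: the shift along the world's x, y, z in units of 50 mm (1.0 is 50 mm), then the turn, a rotation vector about the world's x, y, z in rad. A call has 1 to 10 rows; each row is the pose to reach, as a shift and turn from the pose commanded when the call began; what a row does not reach only later rows make up. A row lasts 1/8 s, in which the tool goes at most 62.5 mm and 10.7 degrees, less where a joint would pass 70% of its speed; a pose out of reach is approached as far as the arm can. A call with a gripper value outside its range is refused whole. "grip" is the finger opening in mm, from 0 to 85.4, set as the call begins (left out, the last holds). The fingers move at their own pace and stop on an object; the grip force is fixed at half the most. Time passes only in rows, so rows that repeat a pose let the fingers close. It gives the time, the measured TCP pose, the force, the opening and the grip force at its end, in the units of the state.
- ctrl.get_obs(): the state, without advancing time (a new reading comes with each control period).
- ctrl.camera(name): name is "side" or "top" or "wrist"; returns a dict with "pixels" (384x512x3 uint8, red, green, blue), "fx", "fy", "cx", "cy" (pixels), "dist_coeffs" ([k1, k2, p1, p2, k3] as OpenCV has them; the pictures are not rectified), "origin" and "attitude" of the camera in the world. Camera axes: x right, y down, z forward; pixel columns grow to the right and rows downward; lengths in m; the calibration is good to about 2 mm. A picture is of the moment at which its call begins. There is no depth.
- ctrl.hand_in(): hands the job in; it is judged then, once.
The state is a dict: "time_s": time; "q": joint angles; "dq": joint speeds; "joint_efforts": joint torques, N m; "eef_pos": TCP position; "eef_rot": TCP orientation; "wrist_force": force on the tool from outside, world axes, zero at the start; "torque": the same for the moment, N m; "opening": opening from 0.0 (shut) to 1.0 (fully open); "grasp_force": force on a finger pad.
Only numpy, scipy, OpenCV 4.12 (cv2) and the standard library are available. Lean on these libraries where they do the work, as an engineer would, in place of code of your own. Each camera call takes 0.05 s, during which the arm holds its last target. There are 200 camera calls.

### The job

Load the slide carrier into the dock: with the fingertips, press its low rear deck down firmly on the sprung bed and, keeping it pressed, push it forward under the bridge bar and the leaf spring until its nose is against the end stop; then let go and move clear. Do not lift the carrier, and leave the other things on the tray where they are.

Things in the scene. Friction and masses are not known exactly. Their poses are not given: they have to be found in the camera images.
- dock: Loading dock, fixed level on a white tray (tray floor 3 mm above the work surface): grey base 10 mm thick, x -130 to +110, y +-68 mm. Origin: underside, on the centre line. +x is the loading direction, z up. Two side guides (inner faces 94 mm apart, tops 33 mm above the origin) flank a flat black sprung bed, whose top is 26 mm above the origin when up.
- bed (a joint): Sink of the sprung bed in m: 0 up, 0.009 bottomed. It goes straight down and stays level. Its spring pushes up with 7 N at 0 and 1 N more per mm: besides the carrier's weight (about 3 N) it takes some 7 N on the carrier to sink it 5 mm, 10 N for 7 mm. With the carrier loaded and let go it stands at about 0.005, the carrier held up against the bar.
- bar (a point): Middle of the lower near edge of the steel bridge bar (dock x 35 mm, 39 mm above the dock origin). The bar is 12 mm along x, its top 56 mm above the dock origin, and crosses the lane on posts outside the guides. With the bed up the carrier's block is 5 mm too tall to pass under it.
- leaf_tip (a point): Free end of the drag spring: a springy steel leaf, 44 mm wide and 40 mm long, that starts at the far side of the bar and slopes down along +x to here, about 32 mm above the dock origin at dock x 84 mm. The carrier's block lifts it as it passes under, a push of a few N.
- end_stop (a point): Middle of the near face of the end stop at the far end of the lane (dock x 95 mm, y 0, 26 mm above the dock origin). The face spans 10 to 36 mm above the dock origin. Axes as the dock's.
- carrier: Loose slide carrier, a stepped aluminium plate 130 x 90 mm, about 0.3 kg, on the bed with 2 mm of play to each guide. Origin: centre of its underside; x towards its nose. x -65 to -15 mm: low flat deck 8 mm thick, four dark lines on it, for the fingertips. x -15 to +65: block 18 mm thick with two glass slides. Its step at x -15 stops 20 mm short of the bar when loaded. Friction about 0.6.
- deck (a point): Middle of the upper face of the carrier's low deck (carrier x -40 mm, 8 mm above its underside). The step, an upright face 10 mm high across the full width, is 25 mm ahead of it: fingertips push against it or drag the deck by friction.
- nose (a point): Middle of the lower edge of the carrier's front end (carrier x +65 mm, underside). At the start it is 8 to 30 mm before the bar. Loaded, it is at the x of end_stop.
- flask: Bystander, to be left alone: small conical glass flask with a black stopper, 64 mm across the base, 94 mm tall. Origin: centre of its underside.
- tube_rack: Bystander, to be left alone: white tube rack with small tubes, 60 x 110 x 40 mm high. Origin: centre of its underside.
- spray_bottle: Bystander, to be left alone: white spray bottle, 60 mm in diameter, 176 mm tall. Origin: centre of its underside.
- petri_dish: Bystander, to be left alone: flat glass dish, 90 mm in diameter, 15 mm high. Origin: centre of its underside.
- tape_roll: Bystander, to be left alone: small tape roll lying flat, 56 mm in diameter, 18 mm high. Origin: centre of its underside.
- jar: Bystander, to be left alone: amber jar with a black cap, 52 mm in diameter, 65 mm tall. Origin: centre of its underside.
- slide_box: Bystander, to be left alone: grey slide box with a black band, 85 x 100 x 28 mm high. Origin: centre of its underside.
Things that resemble listed ones, but are neither listed nor needed, are in the scene too. Leave any blue or purple look-alike of the carrier alone.

How it is judged:
By the outcome, as a careful person would: the job done as asked, in the order asked, and still so for the second after the job is handed in, with the robot touching nothing.
It also fails if it takes over 35 s, if anything falls off the work surface, if the arm or the gripper's body presses on something with over 40 N, if the wrist force passes 120 N, or if a joint passes its speed limit or range.

## Working session

There is one attempt and no reset: what is moved stays moved. The work goes in short steps, Python scripts to look and compute and a tool call to move; the robot and the scene stay as the last step left them, time stands still between calls to the robot, and variables do not carry over. Pictures are saved under pics/ and viewed, at most 10 in all, crops included, and the job is handed in when it is done.

Besides the shell and the picture viewer there is one more tool, called as a command line: name --argument value ..., lists and objects as JSON in quotes. move_arm: Moves the arm, as the interface text tells. Its arguments: {"type":"object","properties":{"plan":{"type":"array"},"grip":{"type":"number"}},"required":["plan"]}

```bash
mkdir -p pics
cat > h.py <<'E'
import numpy as np, cv2
from bench import ctrl
from scipy.spatial.transform import Rotation as R
def rot(a):
    a=np.array(a,float)
    if a.shape==(3,3): return a
    return R.from_quat([a[1],a[2],a[3],a[0]]).as_matrix()
def cam(n):
    c=ctrl.camera(n); c['K']=np.array([[c['fx'],0,c['cx']],[0,c['fy'],c['cy']],[0,0,1.]]); c['D']=np.array(c['dist_coeffs'],float); c['R']=rot(c['attitude']); c['o']=np.array(c['origin'],float); return c
def ray(c,px,z):
    p=cv2.undistortPoints(np.array(px,float).reshape(-1,1,2),c['K'],c['D']).reshape(-1,2)
    d=np.c_[p,np.ones(len(p))]@c['R'].T
    return c['o']+d*((z-c['o'][2])/d[:,2])[:,None]
def proj(c,P):
    Rt=c['R'].T
    return cv2.projectPoints(np.array(P,float).reshape(-1,1,3),cv2.Rodrigues(Rt)[0],-Rt@c['o'],c['K'],c['D'])[0].reshape(-1,2)
def save(c,f): cv2.imwrite('pics/'+f,c['pixels'][:,:,::-1])
E
python3 - <<'E'
from h import *
o=ctrl.get_obs();print({k:np.round(v,3) for k,v in o.items()})
for n in('top','side'):
    c=cam(n);save(c,n+'0.png');print(n,c['o'],c['attitude'],c['fx'])
E
```

```text
{'time_s': np.float64(0.0), 'q': array([ 0.948,  0.182,  1.608,  0.   ,  1.354, -0.206]), 'dq': array([ 0.001,  0.002,  0.002, -0.001,  0.   , -0.   ]), 'joint_efforts': array([ 2.0000e-03, -4.4485e+01, -3.5135e+01,  0.0000e+00,  9.0000e-03,
       -0.0000e+00]), 'eef_pos': array([0.232, 0.525, 0.23 ]), 'eef_rot': array([-0.   ,  0.207,  0.978, -0.001]), 'wrist_force': array([ 0.78 ,  0.322, -0.541]), 'torque': array([-0.01 ,  0.011, -0.016]), 'grasp_force': np.float64(0.0), 'opening': np.float64(1.0)}
top [0.29120356 0.01258721 1.0476291 ] [-0.0515799   0.70653302 -0.7024745   0.06841184] 352.78818202695555
side [-0.2497259  -0.72631022  1.02009658] [-0.37040982  0.84841158 -0.34930827  0.14483817] 475.43218143437383
```

View pics/top0.png

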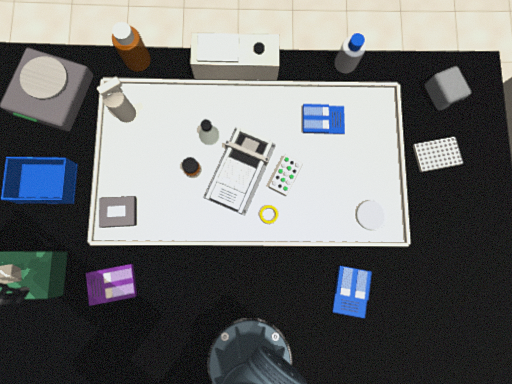

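View pics/side0.png

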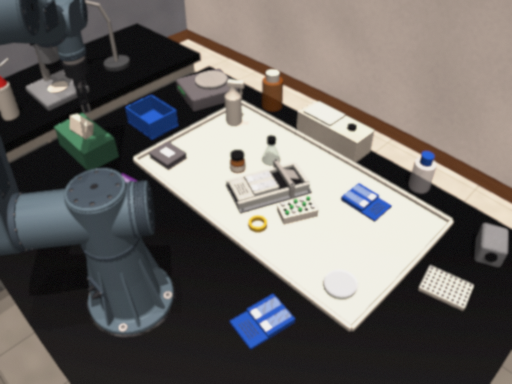

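Candidates for the carrier in the top view: the aluminium plate in the dock (235,180), a blue plate on the tray (323,119), a blue one on the table (352,291) and a purple one (111,285). I choose the aluminium one in the dock, with its deck at the lower-left end near (228,195). I'll check it in a close crop.

Run:
```python
from h import *
c=cam('top');im=c['pixels'][115:225,170:310,::-1]
cv2.imwrite('pics/crop.png',cv2.resize(im,None,fx=5.4,fy=5.4,interpolation=cv2.INTER_CUBIC))
```

```text
(no output)
```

View pics/crop.png

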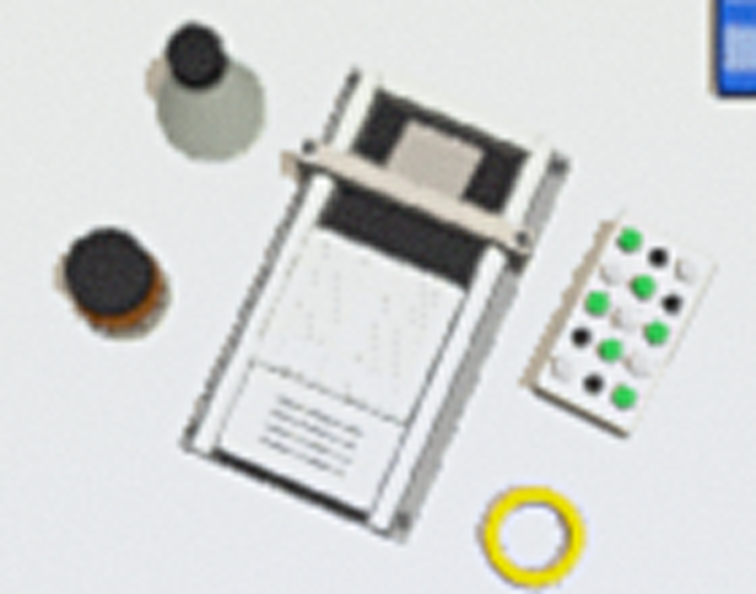

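The crop shows the aluminium carrier with four dark lines on its low deck: step corners at crop (250,360) and (408,422), nose corners at (320,228) and (465,288). The bar and leaf lie ahead, up and to the right. Now the measurement.

Run:
```python
from h import *
c=cam('top')
f=lambda p:(np.array(p,float)+.5)/5.4-.5+[170,115]
B=.003
def P(n,p,z):
    q=ray(c,f(p),z);print(n,np.round(q*1000,1).tolist());return q
s=P('step top L,R',[(250,360),(408,422)],B+.044)
n=P('nose top L,R',[(320,228),(465,288)],B+.044)
r=P('rear deck L,R',[(220,450),(368,515)],B+.034)
g=P('guide rear inner',[(213,452),(370,520)],B+.033)
g2=P('guide front inner',[(375,92),(530,150)],B+.033)
b=P('bar near top edge ends',[(285,172),(518,253)],B+.056)
d=n.mean(0)-r.mean(0);print('ax',np.degrees(np.arctan2(d[1],d[0])))
d=g2.mean(0)-g.mean(0);print('ax guides',np.degrees(np.arctan2(d[1],d[0])),np.linalg.norm(d))
for m in (s,n,r,g,b):print(np.degrees(np.arctan2(*(m[0]-m[1])[1::-1]))-90,np.linalg.norm(m[0]-m[1]))
o=ctrl.get_obs();print(R.from_matrix(rot(o['eef_rot'])).as_matrix().round(3))
```

```text
step top L,R [[500.2, 100.0, 47.0], [467.2, 15.3, 47.0]]
nose top L,R [[573.5, 63.7, 47.0], [540.9, -14.9, 47.0]]
rear deck L,R [[452.9, 115.8, 37.0], [418.4, 36.2, 37.0]]
guide rear inner [[451.9, 119.6, 36.0], [415.8, 35.1, 36.0]]
guide front inner [[654.7, 35.0, 36.0], [622.3, -50.9, 36.0]]
bar near top edge ends [[600.9, 82.4, 59.0], [557.4, -42.9, 59.0]]
ax -22.997283700236654
ax guides -22.6284126420131 0.22173044048650317
-21.27492556695404 0.09091670011481974
-22.51116439627829 0.08515767764327965
-23.45884636597623 0.08674111068826221
-23.161818495462114 0.09186247946434282
-19.163649158392104 0.1326538980573704
[[-0.914  0.405 -0.001]
 [ 0.405  0.914 -0.001]
 [ 0.    -0.001 -1.   ]]
```

move_arm --plan '[0.5, -1, 0, 0, 0, 0, 1, -2, 0, 0, 0, 0, 1.5, -3, 0, 0, 0, 0, 2, -4, 0, 0, 0, 0, 2.5, -5, 0, 0, 0, 0, 3, -6, 0, 0, 0, 0.02, 3.5, -7, 0, 0, 0, 0.02, 4, -8, -0.2, 0, 0, 0.02, 4.4, -8.8, -0.7, 0, 0, 0.02, 4.7, -9.25, -1.2, 0, 0, 0.02]' --grip 0

```text
time_s: 1.45
eef_pos: [0.4687, 0.0612, 0.1709]
eef_rot: [0.001, 0.198, 0.98, -0.0]
wrist_force: [0.3, 0.9, 0.6]
opening: 0.001
grasp_force: 0.0
```

Run:
```python
from h import *
c=cam('wrist');save(c,'w1.png');o=ctrl.get_obs();print(o['eef_pos'],o['eef_rot'],c['o'],o['wrist_force'],o['opening'])
u=np.array([.9225,-.386]);l=np.array([.386,.9225])
for n,U,L,z in(('stepbase',424,238.8,37),('tcp',407,238.8,37),('rear',373,238.8,37),('nose top',504,238.8,47)):
    p=U*u+L*l;print(n,proj(c,[p[0]/1e3,p[1]/1e3,z/1e3]).round(1))
```

```text
[0.46806145 0.05948282 0.16757362] [-1.32937992e-03  1.98643556e-01  9.80070540e-01 -8.41063091e-04] [0.40070532 0.08923933 0.31289931] [-0.81047149 -3.38586642 -1.86994554] -0.00163087747979181
stepbase [[257.1 191.4]]
tcp [[257.1 174.5]]
rear [[257.  138.8]]
nose top [[257.3 269.2]]
```

View pics/w1.png

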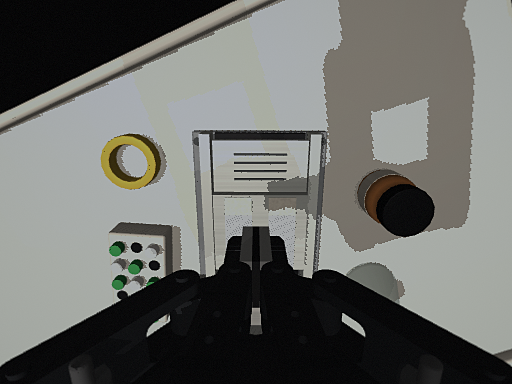

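The wrist view shows the deck between its rear edge (row 140) and its step (row 193), with column 260 as the centre. That agrees with my prediction to within 3 mm, so I descend with a small lateral correction.

move_arm --plan '[0, 0, -0.7, 0, 0, 0, 0, 0.03, -1.4, 0, 0, 0, 0, 0.03, -2, 0, 0, 0, 0, 0.03, -2.3, 0, 0, 0, 0, 0.03, -2.45, 0, 0, 0, 0, 0.03, -2.45, 0, 0, 0, 0, 0.03, -2.45, 0, 0, 0]'

```text
time_s: 2.38
eef_pos: [0.4687, 0.0647, 0.0498]
eef_rot: [0.001, 0.197, 0.98, 0.0]
wrist_force: [0.3, 0.6, 0.4]
opening: 0.001
grasp_force: 0.0
```

Run:
```python
from h import *
for i in range(3):
    c=cam('wrist');o=ctrl.get_obs();print(o['time_s'],o['eef_pos'].round(4),np.array(o['wrist_force']).round(2))
save(c,'w2.png')
```

```text
2.425 [0.4687 0.0647 0.0498] [-0.74  0.06  0.7 ]
2.475 [0.4685 0.0647 0.0497] [-0.79  0.09 -1.01]
2.525 [0.4684 0.0647 0.0496] [0.15 0.84 0.39]
```

View pics/w2.png

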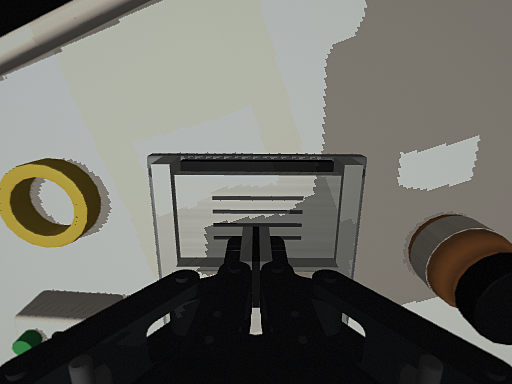

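The closed fingertips (column 256) are centred on the deck (columns 175–337), just behind the step. Now I press in small steps.

move_arm --plan '[0, 0, -0.1, 0, 0, 0, 0, 0, -0.2, 0, 0, 0, 0, 0, -0.24, 0, 0, 0, 0, 0, -0.28, 0, 0, 0, 0, 0, -0.28, 0, 0, 0]'

```text
time_s: 3.15
eef_pos: [0.4674, 0.0648, 0.0347]
eef_rot: [-0.001, 0.197, 0.98, -0.0]
wrist_force: [-3.6, 0.3, 5.1]
opening: 0.005
grasp_force: 2.8
```

move_arm --plan '[0, 0, -0.06, 0, 0, 0, 0, 0, -0.12, 0, 0, 0, 0, 0, -0.12, 0, 0, 0, 0, 0, -0.12, 0, 0, 0]'

```text
time_s: 3.65
eef_pos: [0.4675, 0.0648, 0.0293]
eef_rot: [-0.0, 0.197, 0.98, -0.0]
wrist_force: [-5.6, 0.7, 9.8]
opening: -0.001
grasp_force: 5.4
```

move_arm --plan '[0, 0, -0.04, 0, 0, 0, 0, 0, -0.04, 0, 0, 0, 0.09, -0.04, -0.04, 0, 0, 0, 0.18, -0.08, -0.04, 0, 0, 0, 0.28, -0.12, -0.04, 0, 0, 0, 0.37, -0.155, -0.04, 0, 0, 0, 0.46, -0.19, -0.04, 0, 0, 0, 0.46, -0.19, -0.04, 0, 0, 0]'

```text
time_s: 4.65
eef_pos: [0.4906, 0.0558, 0.0279]
eef_rot: [-0.001, 0.197, 0.98, 0.0]
wrist_force: [-7.0, 3.4, 16.5]
opening: -0.003
grasp_force: 8.5
```

Run:
```python
from h import *
c=cam('top');a=c['pixels'][115:225,170:310,::-1]
cv2.imwrite('pics/crop2.png',cv2.resize(a,None,fx=5.4,fy=5.4,interpolation=cv2.INTER_CUBIC));print(ctrl.get_obs()['wrist_force'])
```

```text
[-6.9332123   2.15679983 15.63227793]
```

View pics/crop2.png

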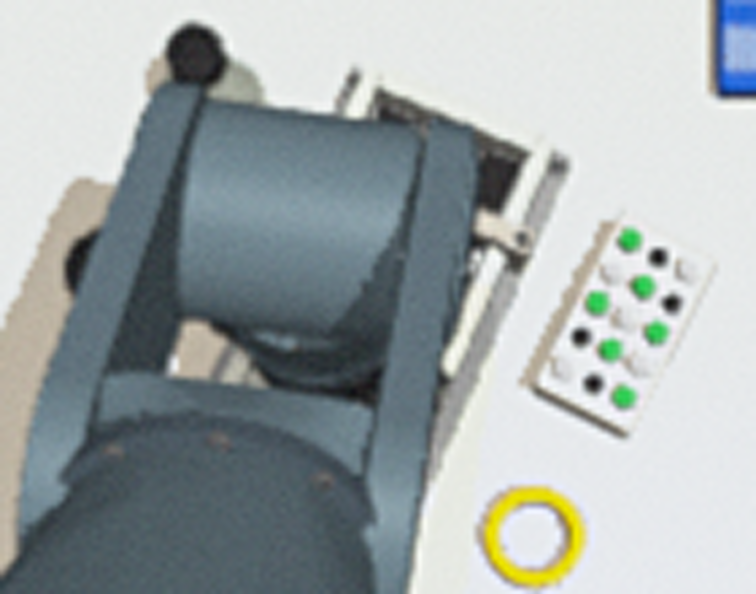

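The arm hides the dock in this view. The forces are normal, about 16 N down (bed at the bottom) and 7–8 N of push, so I continue.

move_arm --plan '[0.09, -0.04, 0, 0, 0, 0, 0.18, -0.08, 0, 0, 0, 0, 0.28, -0.12, 0, 0, 0, 0, 0.37, -0.155, 0, 0, 0, 0, 0.46, -0.19, 0, 0, 0, 0, 0.46, -0.19, 0, 0, 0, 0]'

```text
time_s: 5.45
eef_pos: [0.5137, 0.0463, 0.0279]
eef_rot: [-0.0, 0.197, 0.98, 0.0]
wrist_force: [-6.5, 2.9, 16.2]
opening: -0.001
grasp_force: 7.9
```

Run:
```python
from h import *
c=cam('wrist');s=cam('side');save(c,'w3.png')
o=ctrl.get_obs();print(o['eef_pos'],o['wrist_force'])
a=c['pixels'][:, :,::-1];b=s['pixels'][130:240,190:340,::-1]
b=cv2.resize(b,(400,293),interpolation=cv2.INTER_CUBIC);a=cv2.resize(a,(391,293))
cv2.imwrite('pics/m3.png',np.hstack([a,b]))
```

```text
[0.51377725 0.04628952 0.02795981] [-5.82450118  1.98582573 16.07752543]
```

View pics/m3.png

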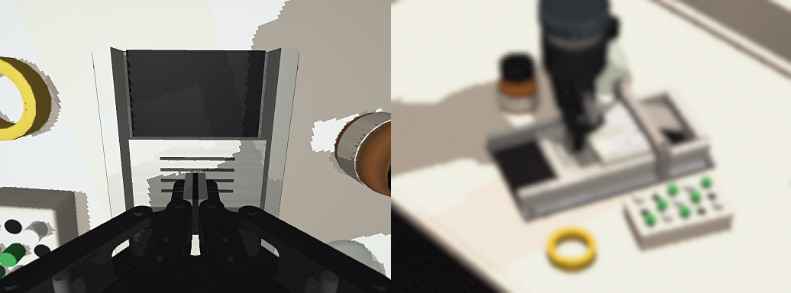

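The wrist view (left) shows the carrier's rear edge at row 137, with the bed showing behind it. The side view (right) shows the block at the bar, so the carrier moves with the fingers. I go on.

move_arm --plan '[0.09, -0.04, 0, 0, 0, 0, 0.18, -0.08, 0, 0, 0, 0, 0.28, -0.12, 0, 0, 0, 0, 0.37, -0.155, 0, 0, 0, 0, 0.46, -0.19, 0, 0, 0, 0, 0.46, -0.19, 0, 0, 0, 0]'

```text
time_s: 6.3
eef_pos: [0.5358, 0.0372, 0.028]
eef_rot: [-0.002, 0.197, 0.98, 0.0]
wrist_force: [-10.4, 3.7, 19.1]
opening: 0.001
grasp_force: 9.9
```

```bash
cat > rear.py <<'E'
from h import *
c=cam('wrist');o=ctrl.get_obs();print(o['time_s'],o['eef_pos'],o['wrist_force'])
g=cv2.cvtColor(c['pixels'],cv2.COLOR_RGB2GRAY)[120:260,190:320].mean(1)
k=120+np.argmax(np.diff(g))+.5
p=ray(c,(256,k),float(o['eef_pos'][2]))[0]*1e3
print('row',k,'rear U',p[0]*.9225-p[1]*.386)
E
python3 rear.py
```

```text
6.35 [0.5358022  0.03721589 0.0279586 ] [-9.46649355  4.35776606 18.33982498]
row 222.5 rear U 468.9670439380143
```

move_arm --plan '[0.07, -0.03, 0, 0, 0, 0, 0.14, -0.06, 0, 0, 0, 0, 0.18, -0.08, 0, 0, 0, 0, 0.18, -0.08, 0, 0, 0, 0]'

```text
time_s: 6.85
eef_pos: [0.5438, 0.0338, 0.0279]
eef_rot: [-0.003, 0.197, 0.98, 0.001]
wrist_force: [-13.3, 5.4, 23.4]
opening: -0.001
grasp_force: 12.9
```

```bash
sed -i 's/^k=.*/d=np.diff(g);k=120+np.flatnonzero(d>12);print(k,d[k-120].round());k=k[0]+.5/' rear.py; python3 rear.py
```

```text
6.9 [0.5437939  0.0337966  0.02794998] [-13.20917378   6.14589483  22.99458443]
[166 169 170 194 197 209 211 212 223 226 240] [ 48.  77. 101.  25. 121.  17.  20.  97.  16.  63.  30.]
row 166.5 rear U 448.02915763434055
```

move_arm --plan '[0.03, -0.013, 0, 0, 0, 0, 0.06, -0.025, 0, 0, 0, 0, 0.09, -0.04, 0, 0, 0, 0, 0.09, -0.04, 0, 0, 0, 0]'

```text
time_s: 7.4
eef_pos: [0.5484, 0.0318, 0.028]
eef_rot: [-0.002, 0.197, 0.98, 0.001]
wrist_force: [-13.4, 6.0, 21.6]
opening: -0.003
grasp_force: 12.7
```

```bash
python3 rear.py
```

```text
7.45 [0.54839824 0.03178708 0.0279373 ] [-12.73472992   5.18710445  22.47921295]
[166 169 170 194 197 209 211 212 223 226 240] [ 49.  73. 105.  26. 122.  16.  19. 100.  14.  62.  30.]
row 166.5 rear U 453.0678082945179
```

move_arm --plan '[0.03, -0.013, 0, 0, 0, 0, 0.06, -0.025, 0, 0, 0, 0, 0.09, -0.04, 0, 0, 0, 0, 0.09, -0.04, 0, 0, 0, 0]'

```text
time_s: 7.95
eef_pos: [0.5531, 0.0297, 0.028]
eef_rot: [-0.002, 0.197, 0.98, 0.001]
wrist_force: [-12.3, 5.7, 21.5]
opening: -0.001
grasp_force: 12.3
```

```bash
python3 rear.py
```

```text
8.0 [0.55307283 0.02971138 0.02798427] [-13.57407197   6.93392931  20.88831388]
[166 169 170 194 197 209 211 212 223 226 240] [ 50.  69. 109.  26. 125.  18.  16. 100.  14.  62.  29.]
row 166.5 rear U 458.1392517063758
```

move_arm --plan '[0.03, -0.013, 0, 0, 0, 0, 0.05, -0.02, 0, 0, 0, 0, 0.05, -0.02, 0, 0, 0, 0]'

```text
time_s: 8.38
eef_pos: [0.5554, 0.0287, 0.0279]
eef_rot: [-0.002, 0.197, 0.98, 0.0]
wrist_force: [-12.8, 5.5, 21.1]
opening: 0.003
grasp_force: 12.5
```

move_arm --plan '[0.03, -0.013, 0, 0, 0, 0, 0.05, -0.02, 0, 0, 0, 0, 0.05, -0.02, 0, 0, 0, 0]'

```text
time_s: 8.75
eef_pos: [0.5563, 0.0284, 0.0279]
eef_rot: [-0.004, 0.197, 0.98, 0.001]
wrist_force: [-18.7, 6.8, 28.6]
opening: 0.001
grasp_force: 15.7
```

```bash
python3 rear.py
python3 - <<'E'
from h import *
s=cam('side');t=cam('top')
b=cv2.resize(s['pixels'][150:220,220:320,::-1],(400,280),interpolation=cv2.INTER_CUBIC)
a=cv2.resize(t['pixels'][125:195,210:310,::-1],(400,280),interpolation=cv2.INTER_CUBIC)
cv2.imwrite('pics/m4.png',np.hstack([a,b]))
E
```

```text
8.8 [0.55633351 0.02835358 0.02791173] [-18.39672066   7.79244253  28.25443077]
[166 169 170 194 196 197 209 211 212 223 226 240] [ 49.  98.  79.  19.  13. 117.  13.  33.  84.  19.  64.  29.]
row 166.5 rear U 461.75791075685123
```

View pics/m4.png

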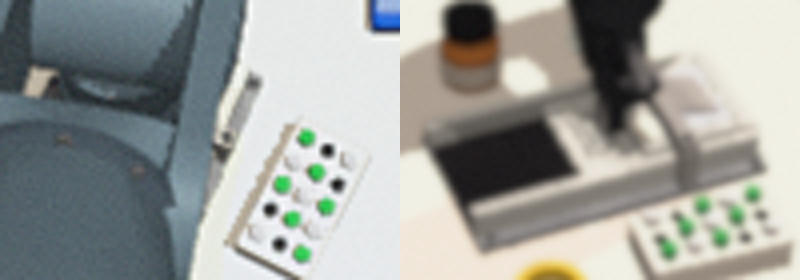

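The side view (right) shows the block filling the lane up to the end. The force has jumped while the advance stalled, so the nose is probably on the end stop. I confirm with 1.5 mm more.

move_arm --plan '[0.03, -0.013, 0, 0, 0, 0, 0.03, -0.013, 0, 0, 0, 0, 0.03, -0.013, 0, 0, 0, 0]'

```text
time_s: 9.28
eef_pos: [0.5564, 0.0283, 0.0279]
eef_rot: [-0.006, 0.197, 0.98, 0.001]
wrist_force: [-24.0, 9.7, 33.4]
opening: 0.002
grasp_force: 19.1
```

The nose is on the end stop: no further advance, and the push rose to 26 N. I relax the push while still pressing, then lift straight off.

move_arm --plan '[-0.03, 0.013, 0, 0, 0, 0, -0.055, 0.023, 0, 0, 0, 0, -0.055, 0.023, 0, 0, 0, 0]'

```text
time_s: 9.65
eef_pos: [0.5563, 0.0284, 0.0279]
eef_rot: [-0.003, 0.197, 0.98, 0.0]
wrist_force: [-13.6, 5.6, 22.6]
opening: 0.001
grasp_force: 13.5
```

move_arm --plan '[-0.03, 0.013, 0, 0, 0, 0, -0.03, 0.013, 0.06, 0, 0, 0, -0.04, 0.017, 0.12, 0, 0, 0, -0.04, 0.017, 0.2, 0, 0, 0, -0.04, 0.017, 0.4, 0, 0, 0, -0.04, 0.017, 0.8, 0, 0, 0]'

```text
time_s: 10.4
eef_pos: [0.5563, 0.0274, 0.0669]
eef_rot: [-0.0, 0.197, 0.98, -0.0]
wrist_force: [0.5, 0.9, -0.6]
opening: -0.005
grasp_force: 0.0
```

```bash
python3 rear.py
```

```text
10.45 [0.55857845 0.02715117 0.07017438] [1.84279221 0.0714807  1.69007735]
[153 155 156 178 190 191 202 203 214 215 238 242] [ 42. 110.  62. 101.  55.  45.  44.  47.  46.  14.  49.  30.]
row 153.5 rear U 454.97440883771753
```

Clear of the carrier. I move up and back out of the top camera's view for a final check.

move_arm --plan '[0, 0, 0.8, 0, 0, 0, 0, 0, 1.6, 0, 0, 0, 0, 0.3, 2.4, 0, 0, 0, -0.5, 1, 3, 0, 0, 0, -1, 2, 3.2, 0, 0, 0, -1.5, 3, 3.2, 0, 0, 0, -2, 4, 3.2, 0, 0, 0, -2.5, 5, 3.2, 0, 0, 0, -3, 6, 3.2, 0, 0, 0, -3.5, 7, 3.2, 0, 0, 0]'

```text
time_s: 11.7
eef_pos: [0.3811, 0.3793, 0.2273]
eef_rot: [0.001, 0.197, 0.98, 0.001]
wrist_force: [1.1, -0.1, 0.1]
opening: 0.001
grasp_force: 0.0
```

Run:
```python
from h import *
s=cam('side');t=cam('top')
b=cv2.resize(s['pixels'][150:220,220:320,::-1],(400,420),interpolation=cv2.INTER_CUBIC)
a=cv2.resize(t['pixels'][120:220,190:290,::-1],(400,420),interpolation=cv2.INTER_CUBIC)
cv2.imwrite('pics/m5.png',np.hstack([a,b]))
```

```text
(no output)
```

View pics/m5.png

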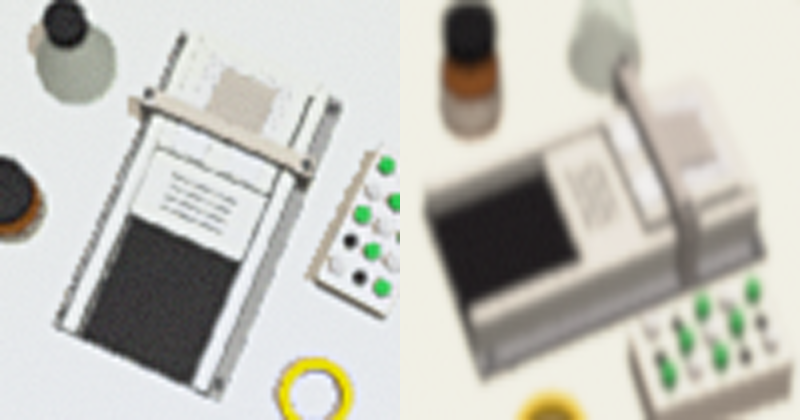

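The top view shows the block under the bar and leaf up to the end, with the step corners at (157,148) and (270,195) just short of the bar. The jar, flask, rack and tape look unmoved. One numeric check comes before the hand-in.

Run:
```python
from h import *
c=cam('top')
p=ray(c,[(190+213.5/4,120+171.5/4.2)],.042)[0]*1e3
r=ray(c,[(190+185/4,120+237.5/4.2)],.032)[0]*1e3
for q in(p,r):print(q[0]*.9225-q[1]*.386)
print(c['o'])
```

```text
511.32104019785896
461.6781227703286
[0.29120356 0.01258721 1.0476291 ]
```

```bash
python3 -c "
from h import *
print(ctrl.hand_in())"
```

```text
the job is handed in; nothing more can be done
None
```

The carrier is loaded and handed in: it was pressed down, pushed under the bar and leaf until a sharp force rise with no further advance showed the nose on the end stop, then released; the arm is clear and the jar, flask, rack and tape by the dock look unmoved.

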